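Unlock the tab-lock knob and open the bench dust gate

ROBOT

A 6-joint arm with a two-finger parallel gripper is mounted at the origin on the work surface. World frame = base frame: x ahead of the robot, y to its left, z up, the work surface at z = 0. Lengths are in m, angles in rad, forces in N, time in s.
With the tool pointing down it reaches from about 0.35 to 0.975 m from the base axis. Payload 4.9 kg.
Tool frame: the origin (TCP) lies at the very end of the fingers, on their centre line; the grasp point (between the pads) lies arm.grasp_offset behind it (arm.grasp_offset is the distance from the TCP to the grasp point, in m); z points along the fingers, y is the line along which they close (so a half turn about z gives the same grasp; the last joint's range is limited). The gripper opens to 85 mm and grips with 20 to 120 N. Pads are 22 mm wide; open, the fingers measure 114 mm over their backs; the gripper's body (76 mm by 85 mm) begins 54 mm behind the grasp point. The pads swing forward as they close: fully open they stand 13 mm farther back than shut.
Start: joints at [-1.446, 0.053, 1.613, -0, 1.476, -0.119], TCP at [0.151, -0.606, 0.231] pointing down, gripper open.
Joint ranges: [-3.01, 3.01], [-1.01, 2.22], [0.06, 2.58], [-1.02, 4.17], [0.09, 2.62], [-3.14, 3.14]. Speed limits (rad/s): [2.57, 2.57, 3.14, 3.14, 3.14, 3.14].

INTERFACE

Orientations are given as a unit quaternion [w, x, y, z].
In Python, from plant import arm gives the robot as it stands.
- The arm moves only by the tool arm_command, never from a script. Its argument "steps" is a list of rows, each a list of 6 numbers: the shift along the tool's x, y, z in mm, then the turn, a rotation vector about the tool's x, y, z in degrees. In form: [[x, y, z, rx, ry, rz], ...]. A call has 1 to 5 rows; each row shifts and turns the commanded pose from where the row before left it, along the tool's axes as they then stand; what a row does not reach is not made up. A row lasts 1/8 s, in which the tool goes at most 62.5 mm and 10.7 degrees, less where a joint would pass 70% of its speed; a pose out of reach is approached as far as the arm can. A call with a gripper value outside its range is refused whole. "grip" is the finger opening in mm, from 0 to 85.4, set as the call begins (left out, the last holds). The fingers move at their own pace and stop on an object; "squeeze" is the grip in N (left out, the last holds). Time passes only in rows, so rows that do not move let the fingers close. It gives the time, the measured TCP pose, the force, the opening and the grip force at its end, in the units of the state.
- arm.read_state(): the state, without advancing time (a new reading comes with each control period).
- arm.camera(name): name is "side" or "top"; returns a dict with "img" (384x512x3 uint8, red, green, blue), "vfov" (degrees; the focal length in pixels is half the picture's height over the tangent of half this angle, whatever the lens; pixels are square), "cx", "cy" (the principal point, pixels), "position" and "attitude" of the camera in the world. Camera axes: x right, y down, z forward; pixel columns grow to the right and rows downward; lengths in m; the calibration is good to about 2 mm. A picture is of the moment at which its call begins. There is no depth.
- arm.sign_off(): hands the job in; it is judged then, once.
Trained networks look in the newest picture that a camera, given by its name, has taken for a name from the list of things; names that differ only in an ending like _2 or _b are one class to them, and where a whole thing is asked for, a point or a joint stands for the part that bears it (a point fixed in the world has none). Each returns a list of dicts, best first, with "confidence" (0 to 1); they miss things now and then, are a little off and sometimes report something else, mostly with a low value. They report only what shows in the picture. A call takes as long as a camera call.
- arm.silhouettes(camera, name): "pixels" (384x512 bool, what is visible of it) and "box" ([left, top, right, bottom] in pixels, round what is visible of it).
The state is a dict: "time": time; "qpos": joint angles; "qvel": joint speeds; "effort": joint torques, N m; "tool_pos": TCP position; "tcp_rot": TCP orientation; "wrist_force": force on the tool from outside, world axes, zero at the start; "moment": the same for the moment, N m; "opening": opening from 0.0 (shut) to 1.0 (fully open); "finger_force": force on a finger pad.
Only numpy, scipy, OpenCV 4.12 (cv2) and the standard library are available. Lean on these libraries where they do the work, as an engineer would, in place of code of your own. Each camera call takes 0.05 s, during which the arm holds its last target. There are 200 camera calls.

TASK

Open the bench dust gate. Gently pinch the two green release tabs of its locking knob, turn the knob counterclockwise (seen from above) until it meets its red stop without forcing it, and let the tabs spring back out so that the knob stays latched there; only then draw the yellow gate handle gently out to its rubber buffer. Let go of everything and leave the other things on the bench where they are.

Things in the scene. Friction and masses are not known exactly. Their poses are not given: they have to be found in the camera images.
- gate_unit: The dust gate unit, fixed to the bench: a brown wooden board 260 x 300 mm (its x, y), 18 mm thick, its -x side towards the robot. Origin: centre of the board's underside; z up. It carries a grey pedestal with the knob on its -y half and a grey gate housing on its +y half, with two aluminium rails 66 mm high beside the gate blade at y -19 and y 89 mm, from x 0 backwards
- duct_rim (a point): centre of the rim of the round open steel duct on the gate housing: 84 mm across, 110 mm above the bench, standing behind the gate handle
- ring: steel wall pieces that form a ring (radius 23 to 28 mm, 12 mm high) around the foot of the knob. Origin: on the knob's axis, at the top of the grey pedestal (108 x 108 mm, 50 mm above the bench). Its x axis is where the pointer points when locked. More than 20 N of a tab's tooth on a wall (knob twisted without release) bends it
- knob (a joint): knob angle in rad: 0 locked, grows counterclockwise seen from above; upright axis. A spring pulls it towards 0 (0.15 N m per rad, plus 0.03 to 0.05 N m friction). It cannot leave 0 until both tabs are in by 2.5 mm or more. The stop, a red block 12 mm high on an adjustable collar, differs from unit to unit: met between 0.86 and 1.38 rad
- knob_grip (a point): point on the knob's axis at the height to pinch the tabs, 36 mm above the pedestal top (86 mm above the bench). Turns with the knob: x along the orange pointer, tabs at +y and -y. Black hub 30 to 35 mm across, top 50 mm above the pedestal. In the last 0.07 rad before the stop, let go: the tabs spring out and latch the knob. Let go earlier, the tabs stay 2.5 mm in, not latched
- pointer_tip (a point): end of the knob's orange pointer arm, 44 mm from the axis, 7 mm above the pedestal top; arm 8 mm wide and high. Locked, it points to the unit's +y and bars the gate. It meets the red stop at 38 mm radius: more than 15 N there (0.57 N m on top of spring and friction, about 0.75 N m in all at the knob) breaks the stop
- tab_a (a joint): inward travel in m of the green tab at knob_grip's +y (0 out, 0.006 fully in). A ribbed upright paddle 22 mm wide, 5 mm thick, 22 to 48 mm above the pedestal top; outer face 30 mm from the axis when out: the pair is 60 mm over the faces, 48 mm fully in. Spring: 6 N to start, 9 N at 2.5 mm, 13 N fully in. Cracks if pressed with more than 25 N
- tab_b (a joint): the same for the green tab at knob_grip's -y
- gate (a joint): how far the gate is drawn out, in m: 0 shut, 0.070 at the rubber buffer (fully open). Slides along the unit's -x, towards the robot, against about 3 N of friction. Until the knob is turned, the pointer stops it after 1.5 mm. More than 20 N of the gate on the pointer or the buffer is forcing it
- gate_handle (a point): point in the yellow gate handle, 85 mm above the bench, 17 mm below its top. An upright paddle on the gate blade: 10 mm thick along the unit's x, 40 mm wide along y, 57 to 102 mm above the bench. Axes as the unit's; moves with the gate. A steel bar, 57 to 65 mm above the bench, runs through its foot from 82 mm to its -y side to 40 mm to its +y side
- buffer_face (a point): middle of the black rubber buffer's top, 70 mm above the bench, at the front of the unit; it stops the bar at the foot of the gate handle
- sanding_block: cork sanding block 55 x 35 x 28 mm, lying on the unit's board behind the knob; origin under its centre
- battery: black and yellow battery pack 75 x 115 x 63 mm; origin under its centre
- glue: yellow glue bottle, 60 mm across, 150 mm high; origin under its centre
- screwdriver: screwdriver lying on the bench; x along it
- wrench: steel wrench lying on the bench; x along it
- tape_measure: yellow tape measure 70 x 40 x 66 mm; origin under its centre
- bit_tray: open wooden tray of drill bits 150 x 240 x 40 mm, bits to 72 mm high; origin under its centre

How it is judged:
On the way, in this order (a step that is already met when the one before it is completed fails the run):
1. the knob is turned to its stop and latched there: both tabs have sprung out again, with the gate still shut (value of joint knob above 0.72 rad and value of joint each of tab_a, tab_b below 0.0015 m and value of joint gate below 0.01 m), for 0.2 s.
2. the gate is drawn out to its buffer (value of joint gate above 0.066 m), for 0.2 s.
At the end, for the whole second after the job is handed in: the knob is latched at its stop (turned more than 0.72 rad, both tabs out to within 1.5 mm) and the gate is drawn out to within 4 mm of its buffer, at rest (value of joint knob above 0.72 rad and value of joint each of tab_a, tab_b below 0.0015 m and value of joint gate above 0.066 m and velocity of joint gate below 0.01 m/s); the robot touches nothing.
It fails at once if a release tab is pressed with more than 25 N (contact force between any of tab_a, tab_b and the fingers above 25 N).
It fails at once if the knob is forced: more than 15 N of its pointer on the red stop, or more than 20 N of a tab's tooth on the ring walls (contact force between knob_c1 and collar above 15 N or contact force between any of tab_a, tab_b and collar above 20 N or contact force between any of tab_a, tab_b and ring above 20 N).
It fails at once if the gate is forced: more than 20 N of it on the knob's pointer or on the buffer (contact force between gate and knob above 20 N or contact force between gate and buffer above 20 N).
It fails at once if a bystander on the bench is moved by more than 20 mm (distance of any of sanding_block, battery, glue, screwdriver, wrench, tape_measure, bit_tray from where it was at the start of the episode above 0.02 m).
It also fails if it takes over 64 s, if anything falls off the work surface, if the arm or the gripper's body presses on something with over 40 N, if the wrist force passes 120 N, or if a joint passes its speed limit or range.

## Working session

There is one attempt and no reset: what is moved stays moved. The work goes in short steps, Python scripts to look and compute and a tool call to move; the robot and the scene stay as the last step left them, time stands still between calls to the robot, and variables do not carry over. Pictures are saved under pics/ and viewed, at most 10 in all, crops included, and the job is handed in when it is done.

Besides the shell and the picture viewer there is one more tool, called after ">>>" as name([rows], argument=value, ...), one row to a line, values as JSON. arm_command: Moves the arm, as the interface text tells. Its arguments: {"type":"object","properties":{"steps":{"type":"array","items":{"type":"array","items":{"type":"number"}}},"grip":{"type":"number"},"squeeze":{"type":"number"}},"required":["steps"]}

```bash
mkdir -p pics; ls; cat > h.py <<'E'
import numpy as np, cv2
from scipy.spatial.transform import Rotation as R
from plant import arm
def rot(q): return R.from_quat([q[1],q[2],q[3],q[0]])
def camR(c):
    a=np.array(c["attitude"],float)
    return a if a.shape==(3,3) else rot(a).as_matrix()
def ray(c,u,v):
    f=192/np.tan(np.radians(c["vfov"])/2)
    d=camR(c)@np.array([(u-c["cx"])/f,(v-c["cy"])/f,1]); return np.array(c["position"]),d
def atz(c,u,v,z):
    p,d=ray(c,u,v); return p+d*(z-p[2])/d[2]
def proj(c,P):
    f=192/np.tan(np.radians(c["vfov"])/2)
    x=camR(c).T@(np.array(P)-np.array(c["position"])); return c["cx"]+f*x[0]/x[2],c["cy"]+f*x[1]/x[2]
E
python3 - <<'E'
from h import *
print(arm.grasp_offset, arm.read_state())
for n in ["top","side"]:
    c=arm.camera(n); cv2.imwrite(f"pics/{n}0.png",c["img"][:,:,::-1])
    print(n,{k:c[k] for k in c if k!="img"})
    for t in ["gate_unit","knob","pointer_tip","gate_handle","tab_a","ring","buffer_face","duct_rim","sanding_block","battery","glue","bit_tray","tape_measure"]:
        for d in arm.silhouettes(n,t)[:2]:
            ys,xs=np.nonzero(d["pixels"]); print(t,round(d["confidence"],2),d["box"],len(xs),xs.mean().round(1) if len(xs) else 0,ys.mean().round(1) if len(xs) else 0)
E
```

```text
pics
0.0187 {'time': 0.0, 'qpos': array([-1.44599762e+00,  5.33540632e-02,  1.61429906e+00,  4.07070236e-06,
        1.47600824e+00, -1.19001396e-01]), 'qvel': array([-1.38903691e-03,  3.63248302e-04, -7.97008040e-05, -1.39778014e-03,
        4.70363955e-04,  8.95124405e-04]), 'effort': array([ 2.75866179e-03, -3.93680906e+01, -3.70171487e+01,  1.91543868e-04,
        7.13006637e-03, -1.58114511e-05]), 'tool_pos': array([ 0.15079207, -0.60589021,  0.23006174]), 'tcp_rot': array([-1.03435477e-03,  9.92578877e-01,  1.21598119e-01, -9.72223759e-07]), 'wrist_force': array([-0.73902572,  0.22859147,  0.59325998]), 'moment': array([-0.00189765,  0.02746153, -0.01081896]), 'finger_force': 0.0, 'opening': 1.0010178266054133}
top {'vfov': 55.63035188290291, 'cx': 251.96360493490786, 'cy': 189.71722387619812, 'position': array([ 0.33369055, -0.00315041,  1.19489647]), 'attitude': array([-0.04518108,  0.71351875, -0.69692544,  0.05607668])}
gate_unit 0.72 [174.5, 70.9, 283.0, 209.1] 7750 230.2 152.1
gate_unit 0.72 [253.6, 135.9, 269.7, 152.7] 183 261.3 142.6
knob 0.71 [240.7, 157.2, 260.7, 176.
[... 1381 characters left out ...]
 0.6 [232.0, 187.2, 247.8, 208.8] 281 238.4 194.8
tab_a 0.47 [227.8, 185.1, 235.4, 194.6] 37 232.2 189.5
ring 0.26 [140.7, 169.2, 277.0, 274.0] 7714 207.1 218.9
buffer_face 0.63 [144.8, 168.5, 279.5, 273.9] 7603 207.3 219.1
duct_rim 0.97 [145.9, 174.5, 276.2, 275.0] 7676 207.3 219.2
sanding_block 0.67 [209.4, 180.5, 225.3, 198.6] 226 216.4 188.8
battery 0.97 [93.1, 302.4, 140.8, 355.4] 1697 117.1 327.9
battery 0.3 [232.0, 184.9, 247.6, 204.2] 211 239.5 194.3
glue 0.59 [233.6, 340.2, 259.1, 384.0] 1003 247.5 362.1
bit_tray 0.56 [259.3, 100.1, 310.7, 150.1] 1708 286.7 123.2
bit_tray 0.41 [92.3, 300.1, 140.0, 352.6] 1698 116.9 327.7
tape_measure 0.96 [175.3, 326.5, 200.5, 366.5] 668 189.5 346.7
```

```bash
python3 - <<'E'
import cv2,numpy as np
a=cv2.imread("pics/top0.png")[60:220,160:300]; b=cv2.imread("pics/side0.png")[160:290,130:290]
a=cv2.resize(a,None,fx=3.75,fy=3.75,interpolation=cv2.INTER_CUBIC)
cv2.imwrite("pics/top_c.png",a)
cv2.imwrite("pics/side_c.png",cv2.resize(b,None,fx=4,fy=4,interpolation=cv2.INTER_CUBIC))
E
```

```text
(no output)
```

View pics/top_c.png

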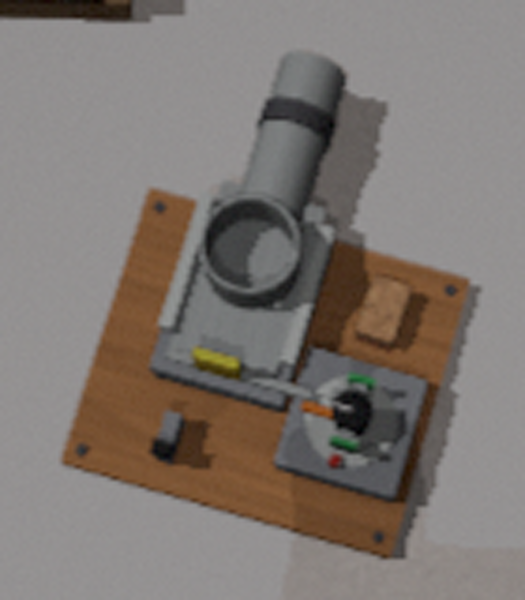

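View pics/side_c.png

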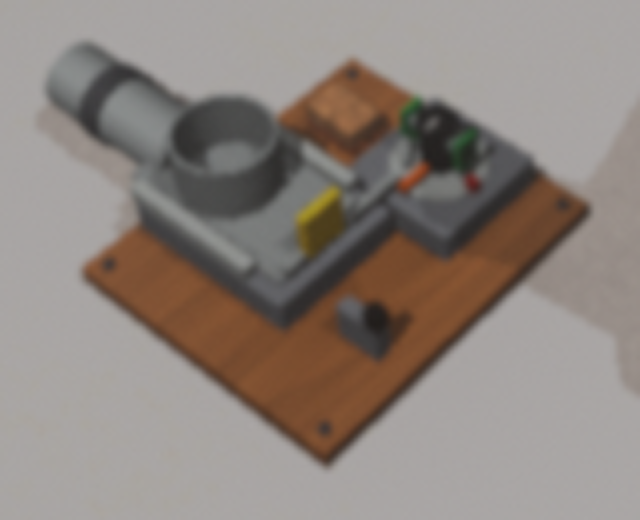

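Top crop: board corners at about (150,190), (470,280), (405,555), (63,463). Green tabs are at (362,381) and (344,443) with the hub between them, the pointer tip is at about (305,407), the red stop at (336,462) and the yellow handle at (217,361). The side crop agrees. Next I measure with colour blobs and triangulate.

```bash
python3 - <<'E'
from h import *
cs={n:arm.camera(n) for n in("top","side")}
roi={"top":(160,60,300,220),"side":(130,160,290,290)}
B={}
for n,c in cs.items():
    x0,y0,x1,y1=roi[n]; hsv=cv2.cvtColor(c["img"],cv2.COLOR_RGB2HSV)
    for col,(lo,hi,s,v) in dict(green=(45,85,110,40),yellow=(22,34,170,60),orange=(6,14,190,120),red=(170,190,120,60)).items():
        h=hsv[...,0].astype(int); 
        if col=="red": h=np.where(h<4,h+180,h)
        m=((h>=lo)&(h<=hi)&(hsv[...,1]>s)&(hsv[...,2]>v)).astype(np.uint8); k=np.zeros_like(m);k[y0:y1,x0:x1]=m[y0:y1,x0:x1]
        N,_,st,ce=cv2.connectedComponentsWithStats(k)
        B[n,col]=[(ce[i],st[i]) for i in range(1,N) if st[i,4]>=3]
        print(n,col,[(ce[i].round(1).tolist(),st[i].tolist()) for i in range(1,N) if st[i,4]>=3])
def tri(a,b):
    A=[];r=[]
    M=np.zeros((3,3));v=np.zeros(3);L=[]
    for n,p in(("top",a),("side",b)):
        o,d=ray(cs[n],*p);d/=np.linalg.norm(d);Q=np.eye(3)-np.outer(d,d);M+=Q;v+=Q@o;L.append((o,Q))
    X=np.linalg.solve(M,v);return X.round(4),[round(np.linalg.norm(Q@(X-o)),4) for o,Q in L]
for col in("yellow","orange","red","green"):
    for a in B["top",col]:
        for b in B["side",col]: 
            print(col,a[0].round(1),b[0].round(1),*tri(a[0],b[0]))
P=[atz(cs["top"],160+u/3.75,60+v/3.75,.018)[:2] for u,v in((150,190),(470,280),(405,555),(63,463))]
P=np.array(P);print(P.round(4),P.mean(0))
f=(P[0]+P[1]-P[2]-P[3]);l=P[0]+P[3]-P[1]-P[2];print(np.degrees([np.arctan2(f[1],f[0]),np.arctan2(-l[0],l[1])]),np.linalg.norm(f)/2,np.linalg.norm(l)/2)
P=np.array([atz(cs["side"],130+u/4,160+v/4,.018)[:2] for u,v in((83,272),(352,60),(588,210),(327,463))]);print(P.round(4),P.mean(0))
f=(P[0]+P[1]-P[2]-P[3]);l=P[0]+P[3]-P[1]-P[2];print(np.degrees([np.arctan2(f[1],f[0]),np.arctan2(-l[0],l[1])]),np.linalg.norm(f)/2,np.linalg.norm(l)/2)
E
```

```text
top green [([255.7, 160.8], [253, 160, 7, 3, 12]), ([251.3, 178.1], [249, 177, 6, 3, 10])]
top yellow [([217.5, 156.9], [212, 154, 12, 7, 46])]
top orange [([244.1, 168.9], [241, 168, 7, 3, 9])]
top red [([248.8, 182.7], [248, 182, 3, 3, 6])]
side green []
side yellow [([208.9, 212.4], [205, 208, 9, 11, 35])]
side orange []
side red [([247.4, 205.2], [247, 204, 2, 3, 5])]
yellow [217.5 156.9] [208.9 212.4] [0.5956 0.0915 0.0936] [np.float64(0.003), np.float64(0.003)]
red [248.8 182.7] [247.4 205.2] [ 0.5214 -0.0081  0.0588] [np.float64(0.0013), np.float64(0.0013)]
[[ 0.7681  0.1614]
 [ 0.6926 -0.1269]
 [ 0.4451 -0.0728]
 [ 0.5183  0.2263]] [0.60600756 0.04699875]
[-13.46268457 -14.20651401] 0.2556766063284043 0.30300224316652336
[[ 0.7664  0.1675]
 [ 0.6915 -0.1229]
 [ 0.4404 -0.0517]
 [ 0.5157  0.2357]] [0.60352439 0.05717384]
[-15.53336136 -14.56769506] 0.2603768117627753 0.2985194172613691
```

```bash
python3 - <<'E'
from h import *
c=arm.camera("top"); s=arm.camera("side")
a=atz(c,255.7,160.8,.097);b=atz(c,251.3,178.1,.097);ax=(a+b)/2
print("tabs",a,b,np.linalg.norm(a-b),"axis",ax,"yaw",np.degrees(np.arctan2(*(a-b)[[1,0]])))
# hub centre, side view: tabs crop (410,118),(464,150) -> centroid at z~.086
for n,uv,z in(("top",(160+353/3.75,60+411/3.75),.100),("side",(130+437/4,160+136/4),.086)):
    print(n,"hub",atz({"top":c,"side":s}[n],*uv,z))
ta=atz(s,130+411/4,160+118/4,.085);tb=atz(s,130+464/4,160+150/4,.085);print("side tabs",ta,tb,(ta+tb)/2,np.linalg.norm(ta-tb))
r=atz(c,248.8,182.7,.061);p=atz(c,241,168.3,.059);print("red",r,"tip",p)
for q in(r,p):
    d=(q-ax)[:2];print(np.hypot(*d),np.degrees(np.arctan2(d[1],d[0])))
print("handle top",atz(c,217.5,156.9,.100), "side",atz(s,208.9,212.4,.085))
E
```

```text
tabs [ 0.58270813 -0.02784778  0.097     ] [ 0.52821948 -0.01550168  0.097     ] 0.055869834789753055 axis [ 0.5554638  -0.02167473  0.097     ] yaw -12.76658637658417
top hub [ 0.55434296 -0.02355321  0.1       ]
side hub [ 0.55450353 -0.01719857  0.086     ]
side tabs [ 0.58176878 -0.02666046  0.085     ] [ 0.52979455 -0.01359891  0.085     ] [ 0.55578167 -0.02012968  0.085     ] 0.05359034988119531
red [ 0.51966342 -0.00834913  0.061     ] tip [0.56573934 0.01752407 0.059     ]
0.03819999396128718 159.5837547712239
0.04052323217088316 75.31105156571998
handle top [0.59120829 0.08994061 0.1       ] side [0.60287412 0.08578393 0.085     ]
```

>>> arm_command([
  [44.5,-39.2,0,0,0,0],
  [44.5,-39.2,0,0,0,0],
  [44.5,-39.2,0,0,0,0],
  [44.5,-39.2,0,0,0,0],
  [44.5,-39.2,0,0,0,0],
], grip=85, squeeze=20)

```text
time: 2.22
tool_pos: [0.3203, -0.361, 0.2315]
tcp_rot: [0.0, 0.993, 0.121, 0.0]
wrist_force: [1.1, -0.1, 0.1]
opening: 0.992
finger_force: 0.0
```

>>> arm_command([
  [44.5,-39.2,0,0,0,0],
  [44.5,-39.2,0,0,0,0],
  [44.5,-39.2,0,0,0,0],
  [44.5,-39.2,0,0,0,0],
  [44.5,-39.2,0,0,0,0],
])

```text
time: 2.85
tool_pos: [0.489, -0.1169, 0.2317]
tcp_rot: [0.0, 0.993, 0.122, 0.001]
wrist_force: [0.8, -0.7, -0.1]
opening: 0.994
finger_force: 0.0
```

>>> arm_command([
  [44.5,-39.2,0,0,0,0],
  [44.5,-39.2,0,0,0,0],
  [0,0,0,0,0,-10.3],
  [0,0,0,0,0,-10.3],
  [0,0,0,0,0,-10.3],
])

```text
time: 3.48
tool_pos: [0.5556, -0.0208, 0.2313]
tcp_rot: [-0.0, 0.923, 0.385, -0.0]
wrist_force: [0.3, -0.1, -0.3]
opening: 0.997
finger_force: 0.0
```

>>> arm_command([
  [0,0,25,0,0,-10.3],
  [0,0,25,0,0,-10.3],
  [0,0,0,0,0,-10.3],
  [0,0,0,0,0,0],
])

```text
time: 3.98
tool_pos: [0.5554, -0.0211, 0.181]
tcp_rot: [-0.0, 0.79, 0.613, -0.0]
wrist_force: [-0.3, -0.9, -0.4]
opening: 0.994
finger_force: 0.0
```

>>> arm_command([
  [0,0,30,0,0,0],
  [0,0,30,0,0,0],
  [0,0,0,0,0,0],
])

```text
time: 4.35
tool_pos: [0.5538, -0.0208, 0.1191]
tcp_rot: [-0.002, 0.79, 0.613, -0.002]
wrist_force: [0.7, 0.2, -0.2]
opening: 0.993
finger_force: 0.0
```

```bash
python3 - <<'E'
from h import *
o=[]
for n,(x,y) in(("top",(195,120)),("side",(180,120))):
    c=arm.camera(n); o.append(cv2.resize(c["img"][y:y+100,x:x+100,::-1],(400,400),interpolation=cv2.INTER_CUBIC))
cv2.imwrite("pics/n1.png",np.hstack(o)); print(arm.read_state()["tool_pos"])
E
```

```text
[ 0.55612791 -0.0212077   0.12241528]
```

View pics/n1.png

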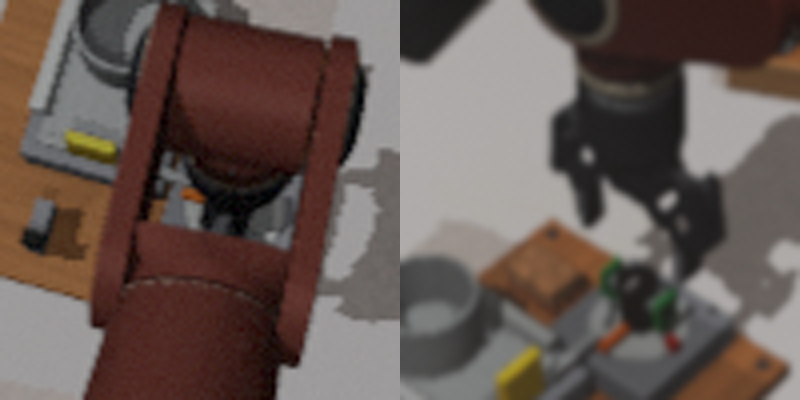

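The left crop shows the arm over the knob, which hides it. The right crop shows the open fingertips at about (592,222) and (690,270), straddling the tabs at (610,273) and (664,312). I'll check the projections.

```bash
python3 - <<'E'
from h import *
s=arm.camera("side")
f=lambda P:(np.array(proj(s,P))-[180,120])*4+[400,0]
u=np.array([np.cos(np.radians(-14.3)),np.sin(np.radians(-14.3)),0])
A=np.array([.5555,-.021,0])
for z,r in((.1,0),(.085,.03),(.085,-.03),(.135,.05),(.135,-.05)):
    print(z,r,f(A+u*r+[0,0,z]).round(0))
E
```

```text
0.1 0 [637. 280.]
0.085 0.03 [609. 275.]
0.085 -0.03 [668. 311.]
0.135 0.05 [586. 218.]
0.135 -0.05 [688. 278.]
```

>>> arm_command([
  [0,0,15,0,0,0],
  [0,0,15,0,0,0],
  [0,0,15,0,0,0],
  [0,0,11,0,0,0],
  [0,0,0,0,0,0],
])

```text
time: 5.12
tool_pos: [0.5544, -0.0209, 0.0636]
tcp_rot: [-0.001, 0.789, 0.614, -0.001]
wrist_force: [-1.1, -0.3, -0.9]
opening: 0.991
finger_force: 0.0
```

>>> arm_command([
  [0,0,0,0,0,0],
  [0,0,0,0,0,0],
  [0,0,0,0,0,0],
], grip=64)

```text
time: 5.5
tool_pos: [0.5559, -0.0212, 0.0659]
tcp_rot: [0.0, 0.789, 0.614, 0.0]
wrist_force: [0.6, 0.2, -0.0]
opening: 0.748
finger_force: 0.0
```

>>> arm_command([
  [0,0,0,0,0,0],
  [0,0,0,0,0,0],
  [0,0,0,0,0,0],
], grip=58.5)

```text
time: 5.88
tool_pos: [0.5567, -0.0213, 0.0664]
tcp_rot: [0.001, 0.789, 0.614, 0.001]
wrist_force: [2.3, -0.5, 3.9]
opening: 0.688
finger_force: 6.2
```

>>> arm_command([
  [0,0,0,0,0,0],
  [0,0,0,0,0,0],
  [0,0,0,0,0,0],
], grip=54)

```text
time: 6.25
tool_pos: [0.5567, -0.0213, 0.0669]
tcp_rot: [0.001, 0.789, 0.614, 0.001]
wrist_force: [2.1, 0.1, 6.8]
opening: 0.639
finger_force: 9.3
```

>>> arm_command([
  [0,0.8,0,0,0,0],
  [0,0,0,0,0,0],
  [0,0,0,0,0,0],
], grip=50.5)

```text
time: 6.62
tool_pos: [0.5575, -0.0215, 0.0674]
tcp_rot: [0.001, 0.789, 0.614, 0.001]
wrist_force: [-0.6, -0.6, 10.0]
opening: 0.594
finger_force: 11.3
```

>>> arm_command([
  [0,0,0,0,0,-4],
  [0,0,0,0,0,-4],
  [0,0,0,0,0,-4],
  [0,0,0,0,0,-4],
  [0,0,0,0,0,0],
], grip=49.5)

```text
time: 7.25
tool_pos: [0.5575, -0.0215, 0.0675]
tcp_rot: [0.001, 0.696, 0.718, 0.001]
wrist_force: [-1.2, 0.4, 10.9]
opening: 0.582
finger_force: 11.9
```

```bash
python3 - <<'E'
from h import *
s=arm.read_state();print(s["moment"],s["wrist_force"],s["finger_force"],s["opening"]*85.4,s["tool_pos"])
E
```

```text
[0.00767336 0.18423626 0.0256939 ] [-1.22362007  0.40585673 10.88402753] 11.883988380432129 49.70230859010898 [ 0.5574954  -0.02145008  0.06754784]
```

```bash
python3 - <<'E'
from h import *
c=arm.camera("side"); cv2.imwrite("pics/n2.png",cv2.resize(c["img"][160:230,200:290,::-1],(720,560),interpolation=cv2.INTER_CUBIC))
E
```

```text
(no output)
```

View pics/n2.png

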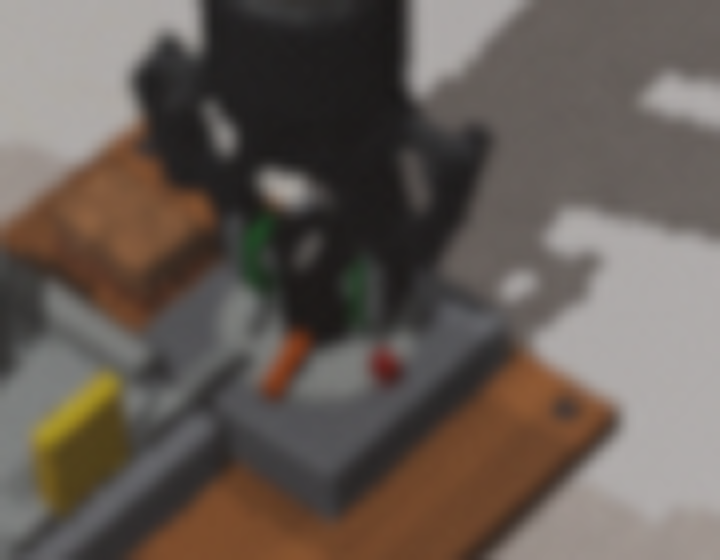

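The pointer has swung with the grip: its tip is at (272,388) and the red stop at (385,367). I keep turning.

>>> arm_command([
  [0,0,0,0,0,-6],
  [0,0,0,0,0,-6],
  [0,0,0,0,0,-6],
  [0,0,0,0,0,-6],
  [0,0,0,0,0,-4],
])

```text
time: 7.92
tool_pos: [0.5574, -0.0213, 0.0675]
tcp_rot: [0.001, 0.501, 0.866, 0.0]
wrist_force: [-0.2, 0.3, 11.1]
opening: 0.583
finger_force: 11.9
```

```bash
cat > st.py <<'E'
from h import *
s=arm.read_state();q=rot(s["tcp_rot"]).as_matrix();print("M",s["moment"].round(3),"F",s["wrist_force"].round(1),s["finger_force"],(s["opening"]*85.4).round(2),s["tool_pos"].round(4),"head",np.degrees(np.arctan2(q[1,0],q[0,0])).round(2))
import sys
if len(sys.argv)>1:
    c=arm.camera("side"); cv2.imwrite(f"pics/{sys.argv[1]}.png",cv2.resize(c["img"][160:230,200:290,::-1],(720,560),interpolation=cv2.INTER_CUBIC))
E
python3 st.py n3
```

```text
Traceback (most recent call last):
  File "st.py", line 2, in <module>
    s=arm.read_state();q=rot(s["tcp_rot"]).as_matrix();print("M",s["moment"].round(3),"F",s["wrist_force"].round(1),s["finger_force"],(s["opening"]*85.4).round(2),s["tool_pos"].round(4),"head",np.degrees(np.arctan2(q[1,0],q[0,0])).round(2))
                                                                                                                                      ^^^^^^^^^^^^^^^^^^^^^^^^^
AttributeError: 'float' object has no attribute 'round'
```

```bash
sed -i 's/(s\["opening"\]\*85.4).round(2)/s["opening"]*85.4/' st.py; python3 st.py n3
```

```text
M [ 0.095  0.243 -0.19 ] F [-0.2  0.3 11.1] 11.895018965005875 49.795280281117876 [ 0.5574 -0.0213  0.0675] head 119.89
```

View pics/n3.png

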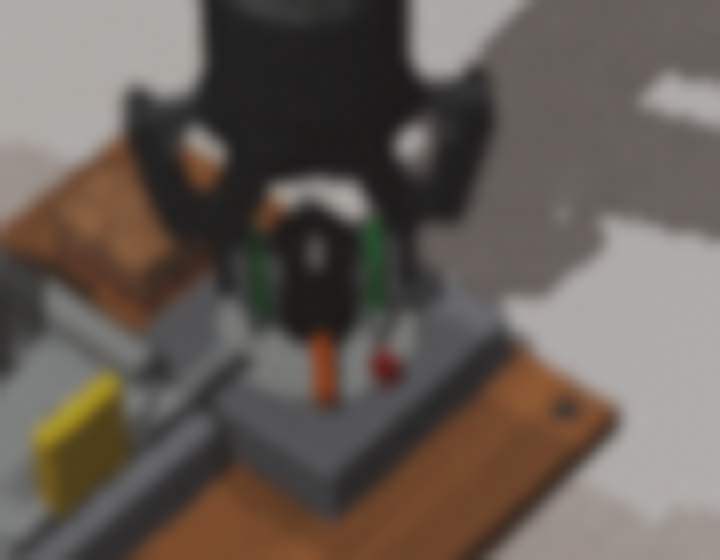

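>>> arm_command([
  [0,0,0,0,0,-5],
  [0,0,0,0,0,-5],
  [0,0,0,0,0,-4],
  [0,0,0,0,0,-3],
  [0,0,0,0,0,0],
])

```text
time: 8.6
tool_pos: [0.5572, -0.0213, 0.0675]
tcp_rot: [0.001, 0.368, 0.93, 0.0]
wrist_force: [-2.3, 1.0, 12.5]
opening: 0.58
finger_force: 11.9
```

```bash
python3 st.py
```

```text
M [ 0.122  0.353 -0.097] F [-2.3  1.  12.5] 11.899743229150772 49.50182015937462 [ 0.5572 -0.0213  0.0675] head 136.77
```

>>> arm_command([
  [0,0,0,0,0,-2],
  [0,0,0,0,0,-1],
  [0,0,0,0,0,0],
])

```text
time: 8.98
tool_pos: [0.5572, -0.0213, 0.0675]
tcp_rot: [0.001, 0.344, 0.939, 0.0]
wrist_force: [-1.4, 0.9, 11.3]
opening: 0.58
finger_force: 11.9
```

```bash
python3 st.py n4
```

```text
M [ 0.081  0.366 -0.177] F [-1.4  0.9 11.3] 11.900471895933151 49.53778637438642 [ 0.5572 -0.0213  0.0675] head 139.75
```

View pics/n4.png

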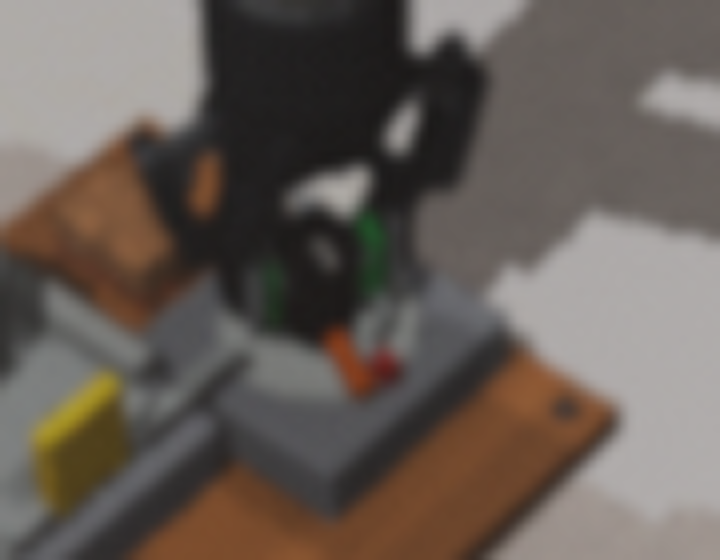

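The pointer is now close to the stop: tip at (362,390), red block at (385,365). I go on in small steps, watching the moment.

>>> arm_command([
  [0,0,0,0,0,-1],
  [0,0,0,0,0,-1],
  [0,0,0,0,0,0],
])

```text
time: 9.4
tool_pos: [0.5572, -0.0213, 0.0675]
tcp_rot: [0.001, 0.328, 0.945, 0.0]
wrist_force: [-1.3, 0.1, 12.2]
opening: 0.583
finger_force: 11.9
```

```bash
python3 st.py
```

```text
M [ 0.152  0.394 -0.206] F [-1.3  0.1 12.2] 11.901014596223831 49.76978270756618 [ 0.5572 -0.0213  0.0675] head 141.75
```

>>> arm_command([
  [0,0,0,0,0,-1],
  [0,0,0,0,0,-1],
  [0,0,0,0,0,0],
])

```text
time: 9.78
tool_pos: [0.5572, -0.0213, 0.0675]
tcp_rot: [0.001, 0.311, 0.95, 0.0]
wrist_force: [-2.1, -0.4, 12.2]
opening: 0.585
finger_force: 11.9
```

```bash
python3 st.py
```

```text
M [ 0.103  0.378 -0.197] F [-2.1 -0.4 12.2] 11.901541203260422 49.952191976266064 [ 0.5572 -0.0213  0.0675] head 143.75
```

>>> arm_command([
  [0,0,0,0,0,-1],
  [0,0,0,0,0,-1],
  [0,0,0,0,0,0],
])

```text
time: 10.15
tool_pos: [0.5571, -0.0213, 0.0675]
tcp_rot: [0.001, 0.295, 0.956, 0.0]
wrist_force: [-1.7, -0.5, 11.6]
opening: 0.585
finger_force: 11.9
```

```bash
python3 st.py
```

```text
M [ 0.097  0.37  -0.221] F [-1.7 -0.5 11.6] 11.901906877756119 49.931294909210834 [ 0.5571 -0.0213  0.0675] head 145.74
```

>>> arm_command([
  [0,0,0,0,0,-1],
  [0,0,0,0,0,-1],
  [0,0,0,0,0,0],
])

```text
time: 10.52
tool_pos: [0.5572, -0.0214, 0.0674]
tcp_rot: [0.001, 0.278, 0.96, 0.0]
wrist_force: [-1.1, 0.8, 11.0]
opening: 0.582
finger_force: 11.9
```

```bash
python3 st.py
```

```text
M [ 0.064  0.323 -0.545] F [-1.1  0.8 11. ] 11.910665184259415 49.716064687906936 [ 0.5572 -0.0214  0.0674] head 147.68
```

The moment jumped to 0.55 N m, so the stop is met, well under the limit. I release here.

>>> arm_command([
  [0,0,0,0,0,0],
  [0,0,0,0,0,0],
  [0,0,0,0,0,0],
  [0,0,0,0,0,0],
], grip=85)

```text
time: 11.02
tool_pos: [0.5559, -0.0212, 0.0648]
tcp_rot: [-0.001, 0.277, 0.961, -0.0]
wrist_force: [0.0, 0.3, -0.1]
opening: 0.993
finger_force: 0.0
```

```bash
python3 st.py n5
```

```text
M [-0.021  0.03  -0.025] F [ 0.   0.3 -0.1] 0.0 84.79492949253356 [ 0.5559 -0.0212  0.0648] head 147.78
```

View pics/n5.png

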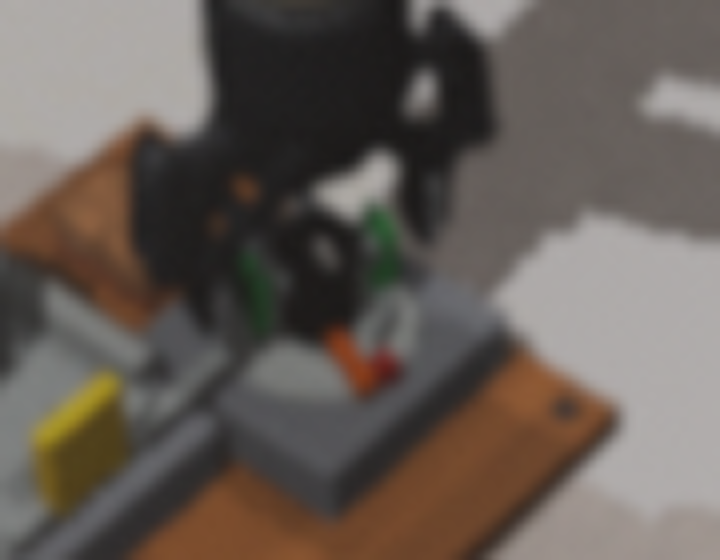

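The pointer stays at the red stop at (365,385), and the tabs stand farther apart than before at (258,290) and (381,245), so the knob is latched. Next I go to the handle.

>>> arm_command([
  [0,0,-15,0,0,0],
  [0,0,-25,0,0,0],
  [0,0,-30,0,0,0],
  [0,0,-30,0,0,0],
])

```text
time: 11.58
tool_pos: [0.5565, -0.0213, 0.1675]
tcp_rot: [0.001, 0.278, 0.961, 0.0]
wrist_force: [0.2, -0.8, -1.0]
opening: 0.994
finger_force: 0.0
```

>>> arm_command([
  [0,0,0,0,0,-8.9],
  [0,0,0,0,0,-8.9],
  [-5.2,58,0,0,0,0],
  [-5.2,58,0,0,0,0],
  [0,0,0,0,0,0],
], grip=64)

```text
time: 12.2
tool_pos: [0.5962, 0.0916, 0.1668]
tcp_rot: [0.001, 0.123, 0.992, 0.0]
wrist_force: [-0.6, -0.2, -1.1]
opening: 0.755
finger_force: 0.0
```

```bash
python3 st.py; python3 - <<'E'
from h import *
s=arm.camera("side"); im=s["img"].copy()
y=np.radians(-14.4);ux=np.array([np.cos(y),np.sin(y),0]);uy=np.array([-ux[1],ux[0],0])
H=np.array([.595,.089,0])
for a in(-.005,.005):
  for b in(-.02,.02):
    u,v=proj(s,H+ux*a+uy*b+[0,0,.102]); print(u,v)
x0,y0=160,130
o=cv2.resize(im[y0:y0+110,x0:x0+130,::-1],None,fx=5,fy=5,interpolation=cv2.INTER_CUBIC)
for a in(-.005,.005):
  for b in(-.02,.02):
    u,v=proj(s,H+ux*a+uy*b+[0,0,.102]);cv2.circle(o,(int((u-x0+.5)*5),int((v-y0+.5)*5)),3,(255,0,255),1)
cv2.imwrite("pics/n6.png",o)
E
```

```text
M [ 0.023 -0.004  0.023] F [-0.6 -0.2 -1.1] 0.0 64.46636111481942 [0.5962 0.0916 0.1668] head 165.83
216.21518916880132 207.03105151123023
206.63452987026395 215.17844176409338
213.71804739676062 205.40437542142084
204.12631312117747 213.49009608631195
```

View pics/n6.png

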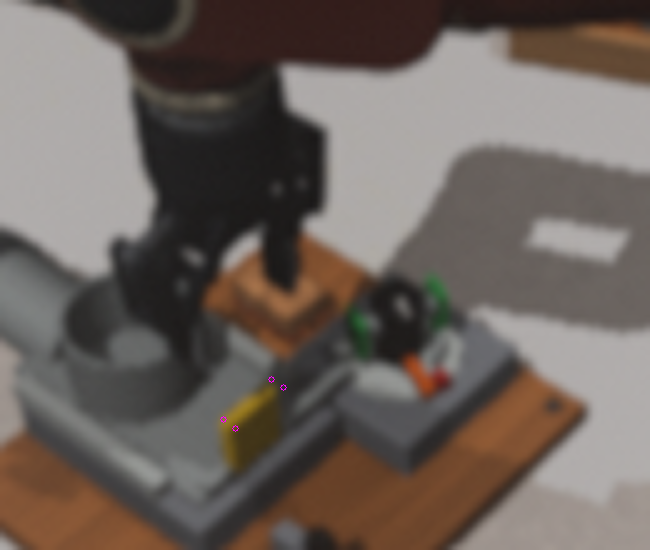

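The knob is latched with its pointer at (420,375). The predicted handle corners (magenta) lie on the yellow handle's top edge to within about a pixel, so I lower.

>>> arm_command([
  [0,0,25,0,0,0],
  [0,0,25,0,0,0],
  [0,0,20,0,0,0],
  [0,0,15,0,0,0],
  [0,0,11,0,0,0],
])

```text
time: 12.88
tool_pos: [0.5953, 0.0881, 0.0687]
tcp_rot: [-0.0, 0.126, 0.992, -0.0]
wrist_force: [0.9, 0.0, -0.1]
opening: 0.747
finger_force: 0.0
```

>>> arm_command([
  [0,0,0,0,0,0],
  [0,0,0,0,0,0],
  [0,0,0,0,0,0],
], grip=44)

```text
time: 13.25
tool_pos: [0.5953, 0.0901, 0.0694]
tcp_rot: [0.0, 0.126, 0.992, 0.002]
wrist_force: [1.1, 5.2, -3.3]
opening: 0.515
finger_force: 2.7
```

>>> arm_command([
  [0,2,0,0,0,0],
  [0,0,0,0,0,0],
])

```text
time: 13.5
tool_pos: [0.5965, 0.0904, 0.0703]
tcp_rot: [0.001, 0.125, 0.992, -0.0]
wrist_force: [1.0, -0.5, 0.4]
opening: 0.514
finger_force: 0.0
```

>>> arm_command([
  [0,0,0,0,0,0],
  [0,0,0,0,0,0],
  [0,0,0,0,0,0],
], grip=36)

```text
time: 13.88
tool_pos: [0.5969, 0.0918, 0.0707]
tcp_rot: [0.001, 0.126, 0.992, 0.002]
wrist_force: [-0.2, 5.6, 1.8]
opening: 0.463
finger_force: 23.9
```

>>> arm_command([
  [3,1,0,0,0,0],
  [6,0,0,0,0,0],
  [8,0,0,0,0,0],
  [8,0,0,0,0,0],
  [5,0,0,0,0,0],
])

```text
time: 14.5
tool_pos: [0.5681, 0.0995, 0.0707]
tcp_rot: [0.002, 0.126, 0.992, 0.001]
wrist_force: [4.7, 3.2, 1.1]
opening: 0.465
finger_force: 23.8
```

>>> arm_command([
  [6,0,0,0,0,0],
  [8,0,0,0,0,0],
  [6,0,0,0,0,0],
  [4,0,0,0,0,0],
  [3,0,0,0,0,0],
])

```text
time: 15.12
tool_pos: [0.5421, 0.1064, 0.0707]
tcp_rot: [0.002, 0.126, 0.992, 0.001]
wrist_force: [4.3, 5.2, 0.2]
opening: 0.461
finger_force: 23.8
```

```bash
python3 st.py;python3 - <<'E'
from h import *
p=arm.read_state()["tool_pos"];a=np.radians(165.6);print((p-np.array([.5969,.0918,.0707]))[:2]@[np.cos(a),np.sin(a)])
E
```

```text
M [ 0.676 -0.638  0.027] F [4.3 5.2 0.2] 23.819826543331146 39.36669182392483 [0.5421 0.1064 0.0707] head 165.56
0.056727580003607406
```

>>> arm_command([
  [2,0,0,0,0,0],
  [2,0,0,0,0,0],
  [2,0,0,0,0,0],
  [2,0,0,0,0,0],
  [0,0,0,0,0,0],
])

```text
time: 15.75
tool_pos: [0.5342, 0.1085, 0.0707]
tcp_rot: [0.002, 0.126, 0.992, 0.001]
wrist_force: [3.7, 4.7, 2.0]
opening: 0.464
finger_force: 23.8
```

>>> arm_command([
  [1,0,0,0,0,0],
  [1,0,0,0,0,0],
  [0,0,0,0,0,0],
])

```text
time: 16.12
tool_pos: [0.5324, 0.109, 0.0707]
tcp_rot: [0.002, 0.126, 0.992, 0.001]
wrist_force: [4.9, 5.6, 1.0]
opening: 0.463
finger_force: 23.9
```

>>> arm_command([
  [1,0,0,0,0,0],
  [0.5,0,0,0,0,0],
  [0,0,0,0,0,0],
])

```text
time: 16.5
tool_pos: [0.531, 0.1094, 0.0707]
tcp_rot: [0.002, 0.126, 0.992, 0.001]
wrist_force: [3.9, 6.7, 2.5]
opening: 0.462
finger_force: 23.9
```

>>> arm_command([
  [0.5,0,0,0,0,0],
  [0.5,0,0,0,0,0],
  [0,0,0,0,0,0],
])

```text
time: 16.88
tool_pos: [0.5302, 0.1096, 0.0707]
tcp_rot: [0.002, 0.126, 0.992, 0.001]
wrist_force: [4.2, 5.1, 1.2]
opening: 0.462
finger_force: 23.8
```

>>> arm_command([
  [0.5,0,0,0,0,0],
  [0.5,0,0,0,0,0],
  [0,0,0,0,0,0],
])

```text
time: 17.25
tool_pos: [0.5302, 0.1096, 0.0707]
tcp_rot: [0.003, 0.126, 0.992, 0.001]
wrist_force: [10.0, 3.9, -2.9]
opening: 0.462
finger_force: 23.5
```

Force rose to 10 N with no further movement, so the gate is on the buffer. I release and withdraw.

>>> arm_command([
  [-0.5,0,0,0,0,0],
  [0,0,0,0,0,0],
  [0,0,0,0,0,0],
  [0,0,0,0,0,0],
], grip=64)

```text
time: 17.75
tool_pos: [0.5279, 0.1086, 0.0691]
tcp_rot: [-0.0, 0.126, 0.992, -0.0]
wrist_force: [-0.5, 0.0, 0.8]
opening: 0.751
finger_force: 0.0
```

>>> arm_command([
  [0,0,-15,0,0,0],
  [0,0,-25,0,0,0],
  [0,0,-40,0,0,0],
  [0,0,-40,0,0,0],
  [0,0,0,0,0,0],
])

```text
time: 18.38
tool_pos: [0.5311, 0.109, 0.1954]
tcp_rot: [0.005, 0.126, 0.992, 0.001]
wrist_force: [0.7, -0.6, 1.0]
opening: 0.749
finger_force: 0.0
```

```bash
python3 - <<'E'
from h import *
s=arm.camera("side");cv2.imwrite("pics/n7.png",cv2.resize(s["img"][150:270,150:290,::-1],None,fx=4,fy=4,interpolation=cv2.INTER_CUBIC))
E
```

```text
(no output)
```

View pics/n7.png

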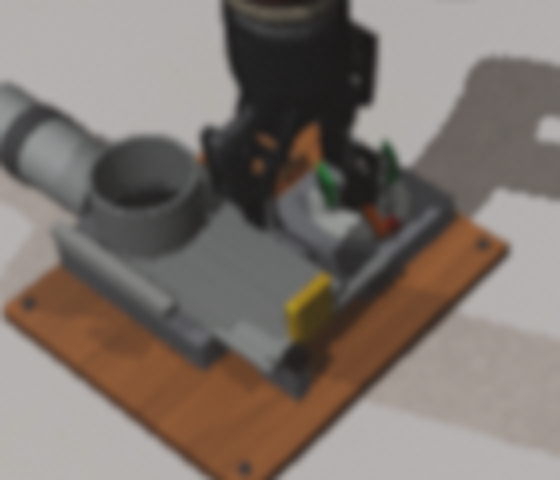

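The gate is drawn out, with its handle at (308,308) over the buffer. The knob is still latched at the red stop at (385,225), and the gripper is clear of everything.

```bash
python3 -c "
from plant import arm
print(arm.sign_off())"
```

```text
the job is handed in; nothing more can be done
None
```

The job is handed in: the knob is latched at its red stop, the gate is drawn out to its buffer, and the gripper has let go and stands clear; the sign-off gave no verdict.

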